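# Swipe the preheater's curved touch strip up to full

### The arm

A 6-joint arm with a two-finger parallel gripper is mounted at the origin on the work surface. World frame = base frame: x ahead of the robot, y to its left, z up, the work surface at z = 0. Lengths are in m, angles in rad, forces in N, time in s.
With the tool pointing down it reaches from about 0.35 to 0.775 m from the base axis. Payload 5.5 kg.
Tool frame: the origin (TCP) lies at the very end of the fingers, on their centre line; the grasp point (between the pads) lies 19 mm behind it; z points along the fingers, y is the direction in which the jaws open and shut (so a half turn about z gives the same grasp; the last joint's range is limited). The gripper opens to 85 mm and grips with 20 to 120 N. Pads are 22 mm wide; open, the fingers measure 114 mm over their backs; the gripper's body (76 mm by 85 mm) begins 54 mm behind the grasp point. The pads swing forward as they close: fully open they stand 13 mm farther back than shut.
Start: joints at [-1.333, 0.313, 0.046, 1.304, 0, 1.431], TCP at [0.212, -0.534, 0.231] pointing down, gripper open.
Joint ranges: [-2.76, 2.76], [-0.86, 1.69], [-1.03, 1.26], [-2.2, 2.34], [-1.47, 1.5], [-3.14, 3.14]. Speed limits (rad/s): [2.57, 2.57, 3.14, 3.14, 3.14, 3.14].

### API

Orientations are given as a unit quaternion [w, x, y, z].
In Python, from workcell import get_state, imaging, env, spotter gives the robot as it stands.
- The arm moves only by the tool play_rows, never from a script. Its argument "moves" is a list of rows, each an object with "claw": the finger opening in cm, from 0 to 8.54; "delta_pos": the shift along the tool's x, y, z in cm, a list of three; "twist": the turn about the tool's z in degrees. A call has 1 to 12 rows; each row is the pose to reach, as a shift and turn from the pose commanded when the call began, along the tool's axes at that moment; what a row does not reach only later rows make up. A row lasts 1/8 s, in which the tool goes at most 62.5 mm and 10.7 degrees, less where a joint would pass 70% of its speed; a pose out of reach is approached as far as the arm can. A call with a gripper value outside its range is refused whole. The fingers move at their own pace and stop on an object; "force" is the grip in N (left out, the last holds). Time passes only in rows, so rows that repeat a pose let the fingers close. It gives the time, the measured TCP pose, the force and the opening at its end, in the units of the state.
- get_state(): the state, without advancing time (a new reading comes with each control period).
- imaging.read_camera(name): name is "scene" or "top"; returns the picture (480x640x3 uint8, red, green, blue); there is no depth.
- imaging.camera_info(name): a dict with "fx", "fy", "cx", "cy" (pixels), "world_to_cam" (4x4, takes a point from world to camera coordinates). Camera axes: x right, y down, z forward; pixel columns grow to the right and rows downward; lengths in m; the calibration is good to about 2 mm. A picture is of the moment at which its call begins. camera_info takes no time and is no camera call.
- env.hand_in(): hands the job in, once; it reports no verdict.
Trained networks look in the newest picture that a camera, given by its name, has taken for a name from the list of things; names that differ only in an ending like _2 or _b are one class to them, and where a whole thing is asked for, a point or a joint stands for the part that bears it (a point fixed in the world has none). Each returns a list of dicts, best first, with "conf" (0 to 1); they miss things now and then, are a little off and sometimes report something else, mostly with a low value. They report only what shows in the picture. A call takes as long as a camera call.
- spotter.spot_in(camera, query): "extent" ([left, top, right, bottom] in pixels, round what is visible of it).
The state is a dict: "clock": time; "joint_pos": joint angles; "qvel": joint speeds; "tau": joint torques, N m; "tcp_pos": TCP position; "orientation": TCP orientation; "wrist_force": force on the tool from outside, world axes, zero at the start; "ft_torque": the same for the moment, N m; "finger_gap": finger opening in m.
Only numpy, scipy, OpenCV 4.12 (cv2) and the standard library are available. Lean on these libraries where they do the work, as an engineer would, in place of code of your own. Each camera call takes 0.05 s, during which the arm holds its last target. There are 200 camera calls.

### The job

Turn the bench preheater up to full: with the fingertips, trace the curved touch strip on top of the black console along its whole length, from its narrow end to its wide end, following the curve and keeping the fingertips touching it lightly or no more than about a centimetre above it. Finish while holding the fingertips there at the wide end, still touching or just above the strip. Do not press hard, shift or lift the console, or disturb the solder reel standing on it, the kettle, the tin or the screwdriver.

Things in the scene. Friction and masses are not known exactly. Their poses are not given: they have to be found in the camera images.
- console: Low black preheater console, loose on the bench on rubber feet, at any heading, 1.8 kg, 200 (its x) by 230 (its y) by 45 mm high, flat top. Origin: centre of its underside; z up. On top: one curved touch strip bulging to +x, a reel standing inside the curve, and on the -x side a dark glass window (85 by 32 mm) and a small grey rocker, both not used.
- arc_center (a point): Centre of the touch strip's curve, at the console's top. The strip is bare aluminium, flush in the top, an arc of radius 85 mm, 247 mm long, widening from 4 mm (narrow end, console's -y side) to 22 mm (wide end, +y side). It senses what is straight below the gap between the fingertips, so point them down; they may touch it or float up to 10 mm above.
- mark0 (a point): Point 0 of 0 to 7 on the centre line of the touch strip, at the surface (45 mm above the bench); the points follow one another 33 mm apart along the arc from the narrow end to the wide end. This is the narrow end, 7 mm in from the tip of the strip.
- mark1 (a point): Point 1 of 0 to 7 on the centre line of the touch strip, at the surface (45 mm above the bench); the points follow one another 33 mm apart along the arc from the narrow end to the wide end.
- mark2 (a point): Point 2 of 0 to 7 on the centre line of the touch strip, at the surface (45 mm above the bench); the points follow one another 33 mm apart along the arc from the narrow end to the wide end.
- mark3 (a point): Point 3 of 0 to 7 on the centre line of the touch strip, at the surface (45 mm above the bench); the points follow one another 33 mm apart along the arc from the narrow end to the wide end.
- mark4 (a point): Point 4 of 0 to 7 on the centre line of the touch strip, at the surface (45 mm above the bench); the points follow one another 33 mm apart along the arc from the narrow end to the wide end.
- mark5 (a point): Point 5 of 0 to 7 on the centre line of the touch strip, at the surface (45 mm above the bench); the points follow one another 33 mm apart along the arc from the narrow end to the wide end.
- mark6 (a point): Point 6 of 0 to 7 on the centre line of the touch strip, at the surface (45 mm above the bench); the points follow one another 33 mm apart along the arc from the narrow end to the wide end.
- mark7 (a point): Point 7 of 0 to 7 on the centre line of the touch strip, at the surface (45 mm above the bench); the points follow one another 33 mm apart along the arc from the narrow end to the wide end. This is the wide end, 7 mm in from the edge where the strip stops.
- reel_center (a point): Centre of a small upright reel of solder wire, 44 mm diameter, 40 mm high, 0.15 kg, standing loose on the console inside the arc of the strip (its rim stays at least 40 mm from the strip's centre line); leave it alone.
- kettle: Old brass kettle, 160 mm diameter, 190 mm high with its bar handle, spout to its +x reaching 150 mm from its axis, loose on the bench to the robot's left; origin under its centre. Leave it alone.
- tin_center (a point): Centre of a round steel tin with brass-wool filling (tip cleaner), 68 mm diameter, 32 mm high, loose on the bench to the robot's right; leave it alone.
- driver: Screwdriver, 160 mm long, lying loose on the bench to the right of the console, beyond the tin; origin under its middle. Leave it alone.

How it is judged:
By the outcome, as a careful person would: the job done as asked, in the order asked, and still so for the second after the job is handed in, while the arm keeps its last pose, push and grip.
It also fails if it takes over 38 s, if anything falls off the work surface, if the arm or the gripper's body presses on something with over 40 N, if the wrist force passes 120 N, or if a joint passes its speed limit or range.

## Working session

There is one attempt and no reset: what is moved stays moved. The work goes in short steps, Python scripts to look and compute and a tool call to move; the robot and the scene stay as the last step left them, time stands still between calls to the robot, and variables do not carry over. Pictures are saved under pics/ and viewed, about 8 in all and at most 12, crops included, and the job is handed in when it is done.

Besides the shell and the picture viewer there is one more tool, called as name(argument=value, ...) on one line, values as JSON. play_rows: Moves the arm, as the interface text tells. Its arguments: {"type":"object","properties":{"moves":{"type":"array"},"force":{"type":"number"}},"required":["moves"]}

```bash
mkdir -p pics; python3 - <<'E'
from workcell import get_state, imaging, env, spotter
import cv2,numpy as np
s=get_state();print(s['clock'],s['tcp_pos'],s['orientation'],s['finger_gap'])
for c in['top','scene']:
    im=imaging.read_camera(c);cv2.imwrite(f'pics/{c}0.png',im[:,:,::-1])
    i=imaging.camera_info(c);print(c,i['fx'],i['cx'],i['cy'],np.round(i['world_to_cam'],4).tolist())
    for q in['console','mark0','mark7','reel_center','kettle','tin_center','driver']:
        print(q,[(np.round(d['extent']).tolist(),round(d['conf'],2)) for d in spotter.spot_in(c,q)[:2]])
E
```

```text
0.0 [ 0.21196647 -0.5339444   0.23040963] [-9.20058585e-04  9.82211897e-01  1.87773645e-01 -3.47181253e-05] 0.08555052885901777
top 477.5634877645069 315.5618811087256 237.26694194061076 [[0.0053, -0.9999, -0.0099, 0.039], [-0.9879, -0.0037, -0.1551, 0.5477], [0.155, 0.0105, -0.9879, 1.0735], [0.0, 0.0, 0.0, 1.0]]
console [([237.0, 164.0, 359.0, 280.0], 0.81)]
mark0 [([235.0, 164.0, 358.0, 279.0], 0.59)]
mark7 [([235.0, 164.0, 358.0, 279.0], 0.59)]
reel_center [([294.0, 219.0, 316.0, 242.0], 0.8)]
kettle [([82.0, 220.0, 194.0, 286.0], 0.64)]
tin_center [([483.0, 266.0, 513.0, 293.0], 0.65)]
driver [([486.0, 187.0, 496.0, 242.0], 0.92)]
scene 493.3455504601107 312.46980350858166 237.374587102975 [[0.6871, 0.7264, 0.0146, -0.4049], [0.5213, -0.4789, -0.7064, -0.2222], [-0.5061, 0.493, -0.7077, 1.4348], [0.0, 0.0, 0.0, 1.0]]
console [([285.0, 204.0, 393.0, 301.0], 0.82)]
mark0 [([286.0, 203.0, 394.0, 303.0], 0.94)]
mark7 [([286.0, 203.0, 394.0, 303.0], 0.94)]
reel_center [([319.0, 221.0, 334.0, 245.0], 0.58)]
kettle [([281.0, 204.0, 393.0, 303.0], 0.67), ([372.0, 115.0, 438.0, 196.0], 0.62)]
tin_center [([109.0, 310.0, 147.0, 352.0], 0.86)]
driver [([151.0, 354.0, 203.0, 418.0], 0.68)]
```

View pics/top0.png

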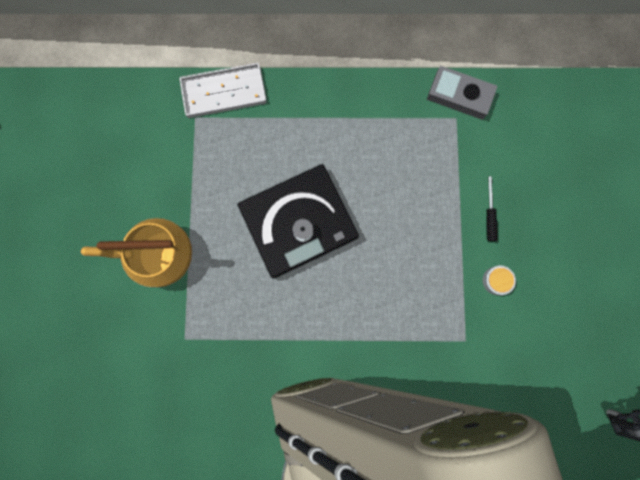

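View pics/scene0.png

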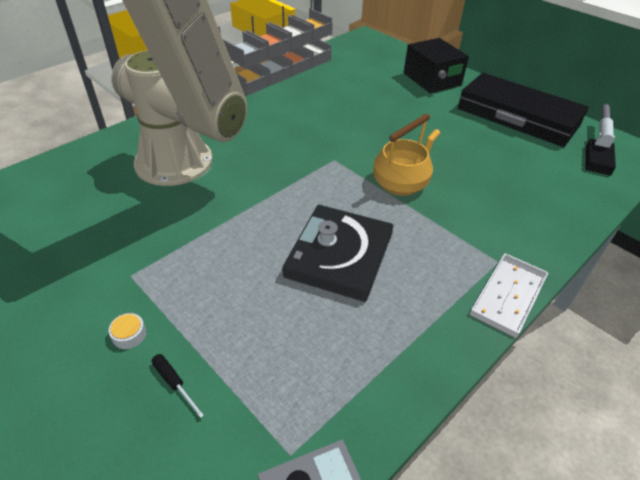

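The top view shows the console, with the strip's narrow end near (333,211), its wide end near (268,243) and the reel at (303,230). The scene view agrees. I'll fit the strip's arc model to both views.

```bash
cat > fit.py <<'E'
import cv2,numpy as np
from workcell import imaging
from scipy.optimize import minimize
A=0.247/2/0.085
def strip(p,n=60):
    t=np.linspace(-A,A,n);w=np.linspace(.002,.011,n)
    x,y,yaw,z=p
    f=lambda r:np.c_[x+r*np.cos(t+yaw),y+r*np.sin(t+yaw),np.full(n,z)]
    return np.r_[f(.085+w),f(.085-w)[::-1]]
def proj(c,P):
    i=imaging.camera_info(c);q=P@i['world_to_cam'][:3,:3].T+i['world_to_cam'][:3,3]
    return np.c_[i['fx']*q[:,0]/q[:,2]+i['cx'],i['fy']*q[:,1]/q[:,2]+i['cy']]
boxes={'top':(245,180,345,255),'scene':(312,205,378,277)}
def unproj(c,uv,z):
    i=imaging.camera_info(c);R=i['world_to_cam'][:3,:3];t=i['world_to_cam'][:3,3]
    d=R.T@np.array([(uv[0]-i['cx'])/i['fx'],(uv[1]-i['cy'])/i['fy'],1]);o=-R.T@t
    return o+d*(z-o[2])/d[2]
def cost(p,ims,S=8):
    e=0
    for c,g in ims.items():
        a,b,r,s=boxes[c];m=np.zeros(((s-b)*S,(r-a)*S),np.uint8)
        uv=(proj(c,strip(p))-[a-.5+.5,b]+.5)*S-.5
        cv2.fillPoly(m,[np.round(uv*16).astype(np.int32)],255,shift=4)
        m=cv2.GaussianBlur(cv2.resize(m,(r-a,s-b),interpolation=cv2.INTER_AREA)/255.,(0,0),.7)
        e+=((m-g)**2).mean()
    return e
def load(names):
    ims={}
    for c in names:
        a,b,r,s=boxes[c];g=cv2.imread(f'pics/{c}0.png').min(2)[b:s,a:r].astype(float)
        ims[c]=np.clip((g-40)/(225-40),0,1)
    return ims
def fit(ims,p0,fixz=None):
    best=None
    for st in (.015,.004,.002):
        sx=np.array([p0]*5)+np.vstack([np.zeros(4),np.diag([st,st,st*8,st])])
        r=minimize(cost,p0,args=(ims,),method='Nelder-Mead',options=dict(initial_simplex=sx,xatol=1e-5,fatol=1e-8,maxiter=600));p0=r.x
    return r.x,r.fun
if __name__=='__main__':
    a=unproj('top',(333,211),.045);b=unproj('top',(268,243),.045);m=(a+b)/2
    yaw=np.arctan2(*(b-a)[:2][::-1])-np.pi/2
    p0=np.array([m[0],m[1],yaw,.045]);print(p0,np.linalg.norm(b-a))
    for n in(['top','scene'],['top'],['scene']):print(n,fit(load(n),p0))
    p,_=fit(load(['top','scene']),p0)
    t=(-A+(.007+np.arange(8)*.0333)/.085)+p[2]
    print(np.round(np.c_[p[0]+.085*np.cos(t),p[1]+.085*np.sin(t)],4).tolist())
    print('reel',unproj('top',(303,229),.085),[unproj('scene',(327,228),.085)])
    o=[]
    for c in('top','scene'):
        x=cv2.resize(cv2.imread(f'pics/{c}0.png')[180:300,230:400],None,fx=4,fy=4,interpolation=cv2.INTER_CUBIC)
        q=(proj(c,strip(p))-[230,180]+.5)*4-.5
        cv2.polylines(x,[np.round(q).astype(np.int32)],True,(0,0,255),1);o.append(x)
    o=cv2.resize(np.vstack(o),(420,592));cv2.imwrite('pics/ov.png',o)
E
python3 fit.py
```

```text
[0.57158891 0.07647604 0.46836411 0.045     ] 0.16979458612781154
['top', 'scene'] (array([0.5639948 , 0.07191143, 0.45589301, 0.04524318]), np.float64(0.11441454208655633))
['top'] (array([0.56022302, 0.0706618 , 0.45190366, 0.05938875]), np.float64(0.06036874907840314))
['scene'] (array([0.56890132, 0.06568176, 0.45092918, 0.05354125]), np.float64(0.05338883146520388))
[[0.6158, 0.0046], [0.6376, 0.0295], [0.6483, 0.0608], [0.6461, 0.0938], [0.6315, 0.1235], [0.6067, 0.1454], [0.5754, 0.1561], [0.5424, 0.1541]]
reel [0.5596944  0.06942403 0.085     ] [array([0.56333216, 0.06831339, 0.085     ])]
```

View pics/ov.png

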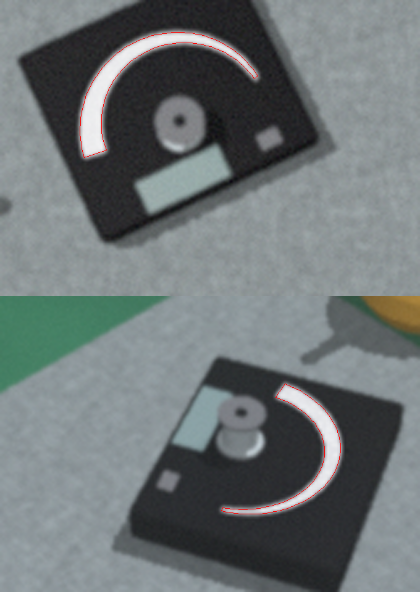

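The fitted arc lies on the strip in both views: z = 45.2 mm, reel near (0.562, 0.069), well inside. Next I close the fingers and move above mark0.

play_rows(moves=[{"claw": 0, "delta_pos": [5, -3, 0], "twist": -8}, {"claw": 0, "delta_pos": [10, -6.1, 0], "twist": -16}, {"claw": 0, "delta_pos": [15, -9.2, 0], "twist": -24}, {"claw": 0, "delta_pos": [20, -12.2, 1], "twist": -32}, {"claw": 0, "delta_pos": [25, -15.3, 2], "twist": -40}, {"claw": 0, "delta_pos": [30, -18.4, 3], "twist": -48}, {"claw": 0, "delta_pos": [35, -21.4, 4], "twist": -56}, {"claw": 0, "delta_pos": [40, -24.5, 5], "twist": -64}, {"claw": 0, "delta_pos": [45, -27.6, 6], "twist": -72}, {"claw": 0, "delta_pos": [50, -30.6, 7], "twist": -78}, {"claw": 0, "delta_pos": [54, -33.1, 8], "twist": -84}, {"claw": 0, "delta_pos": [57.4, -35.2, 9], "twist": -84}], force=20)

```text
clock: 2.3
tcp_pos: [0.6168, 0.0063, 0.1409]
orientation: [0.0, 0.603, 0.797, 0.0]
wrist_force: [0.2, -0.2, -0.7]
finger_gap: 0.0003
```

```bash
cat > plan.py <<'E'
import numpy as np,sys
from workcell import get_state
from scipy.spatial.transform import Rotation as R
P=[0.5640,0.0719,0.4559]
def pt(s,z):
    t=-.247/2/.085+s/.085+P[2];return np.array([P[0]+.085*np.cos(t),P[1]+.085*np.sin(t),z])
def st():
    s=get_state();q=s['orientation'];return s,np.array(s['tcp_pos']),R.from_quat([q[1],q[2],q[3],q[0]]).as_matrix()
def plan(ss,z,base=None):
    s,p,M=st();p=p if base is None else np.array(base)
    print(s['clock'],s['tcp_pos'],s['wrist_force'],np.round(s['joint_pos'],2))
    for a in ss:print(round(a,4),np.round((M.T@(pt(a,z)-p))*100,2).tolist())
E
python3 -c "
from plan import *
from workcell import imaging
imaging.read_camera('top')
plan([.003],.058)"
```

```text
2.35 [0.61855864 0.00976584 0.13930613] [ 3.19760913  1.05925341 -0.02526695] [-0.12  0.44 -0.    1.13  0.    1.18]
0.003 [-0.58, -0.79, 8.13]
```

play_rows(moves=[{"claw": 0, "delta_pos": [0, 0, 0], "twist": 0}, {"claw": 0, "delta_pos": [0, 0, 0], "twist": 0}, {"claw": 0, "delta_pos": [0, 0, 3], "twist": 0}, {"claw": 0, "delta_pos": [0, 0, 6], "twist": 0}, {"claw": 0, "delta_pos": [0, 0, 7], "twist": 0}, {"claw": 0, "delta_pos": [0, 0, 7], "twist": 0}, {"claw": 0, "delta_pos": [0, 0, 7], "twist": 0}])

```text
clock: 3.22
tcp_pos: [0.6167, 0.0039, 0.0728]
orientation: [0.001, 0.605, 0.797, 0.001]
wrist_force: [0.7, 0.3, 0.3]
finger_gap: -0.0003
```

```bash
python3 -c "
from plan import *
from fit import proj
from workcell import imaging
import cv2
o=[]
s,p,M=st()
for c in('top','scene'):
    im=imaging.read_camera(c)[:,:,::-1].copy()
    uv=proj(c,p[None])[0];m=proj(c,pt(.007,.045)[None])[0];print(c,uv,m)
    b=np.array([[240,160],[290,180]][c=='scene']);x=cv2.resize(im[b[1]:b[1]+110,b[0]:b[0]+130],None,fx=5,fy=5,interpolation=cv2.INTER_CUBIC)
    for q,col in((uv,(0,0,255)),(m,(0,255,0))):cv2.drawMarker(x,tuple(int(v) for v in (q-b+.5)*5),col,0,10,1)
    o.append(x)
cv2.imwrite('pics/near.png',cv2.resize(np.hstack(o),(800,338)))
plan([.002],.050)"
```

```text
top [331.93007458 205.56014254] [331.37334614 208.52471577]
scene [322.95215906 258.49942373] [322.51506466 266.62183579]
3.325 [0.61678351 0.00414374 0.07274556] [-0.64599476  0.41611531  0.55601013] [-0.12  0.48 -0.11  0.98 -0.    1.17]
0.002 [-0.11, -0.55, 2.27]
```

View pics/near.png

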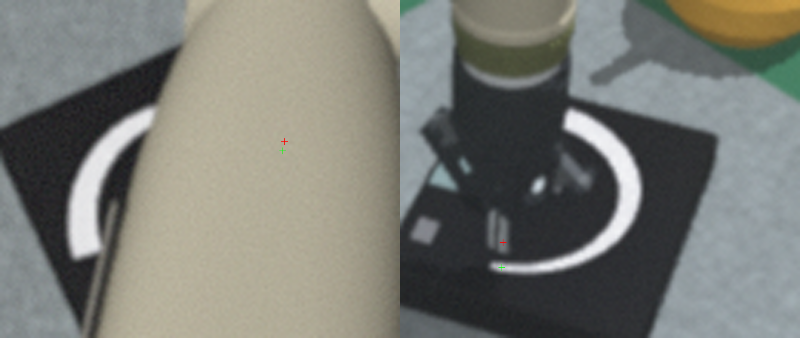

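In the scene view the fingertips hang just above the narrow end, with the reel edge behind the gripper and clear of it. I'll descend onto the narrow end.

play_rows(moves=[{"claw": 0, "delta_pos": [-0.1, -0.55, 0.8], "twist": 0}, {"claw": 0, "delta_pos": [-0.1, -0.55, 1.5], "twist": 0}, {"claw": 0, "delta_pos": [-0.1, -0.55, 2.2], "twist": 0}, {"claw": 0, "delta_pos": [-0.1, -0.55, 2.2], "twist": 0}, {"claw": 0, "delta_pos": [-0.1, -0.55, 2.2], "twist": 0}])

```text
clock: 3.95
tcp_pos: [0.6108, 0.002, 0.0492]
orientation: [-0.0, 0.604, 0.797, -0.0]
wrist_force: [0.2, 0.0, -0.6]
finger_gap: 0.0001
```

```bash
python3 -c "
from plan import *
from fit import proj
from workcell import imaging
import cv2
im=imaging.read_camera('scene')[:,:,::-1]
x=cv2.resize(im[190:310,280:400],None,fx=5,fy=5,interpolation=cv2.INTER_CUBIC);cv2.imwrite('pics/n2.png',x)
plan(np.r_[.002,np.linspace(.012,.245,24)],.050)"
```

```text
4.0 [0.61099312 0.00198417 0.04941556] [ 0.19329859 -0.02938277  0.62080224] [-0.13  0.49 -0.15  0.93 -0.    1.17]
0.002 [-0.06, 0.07, -0.06]
0.012 [0.32, 1.0, -0.06]
0.0221 [0.8, 1.88, -0.06]
0.0323 [1.39, 2.71, -0.06]
0.0424 [2.07, 3.45, -0.06]
0.0525 [2.84, 4.12, -0.06]
0.0627 [3.68, 4.68, -0.06]
0.0728 [4.58, 5.14, -0.06]
0.0829 [5.53, 5.49, -0.06]
0.093 [6.52, 5.73, -0.06]
0.1032 [7.52, 5.85, -0.06]
0.1133 [8.53, 5.84, -0.06]
0.1234 [9.54, 5.72, -0.06]
0.1336 [10.52, 5.48, -0.06]
0.1437 [11.47, 5.12, -0.06]
0.1538 [12.37, 4.65, -0.06]
0.164 [13.2, 4.08, -0.06]
0.1741 [13.97, 3.42, -0.06]
0.1842 [14.64, 2.66, -0.06]
0.1943 [15.23, 1.84, -0.06]
0.2045 [15.71, 0.95, -0.06]
0.2146 [16.08, 0.0, -0.06]
0.2247 [16.34, -0.98, -0.06]
0.2349 [16.47, -1.98, -0.06]
0.245 [16.49, -2.99, -0.06]
```

View pics/n2.png

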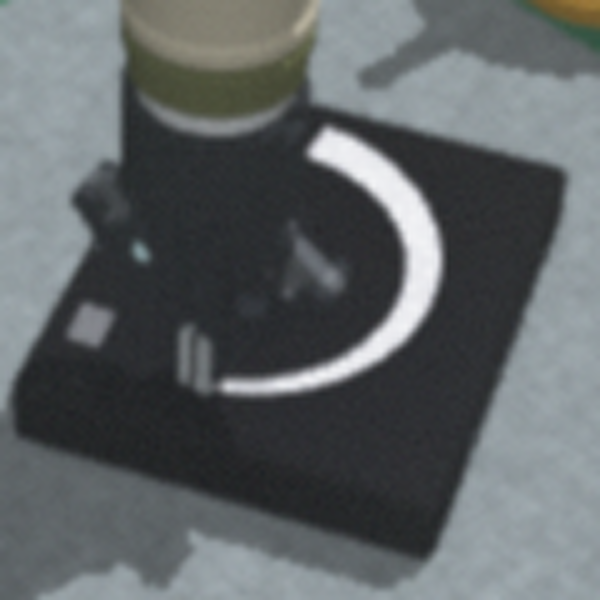

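```bash
python3 -c "
from plan import *
from fit import proj
s,p,M=st()
f=lambda P:((proj('scene',np.array(P))-[280,190]+.5)*5).round().tolist()
print('tcp',f([p]),'s0,7,15,20',f([pt(a,.045) for a in(0,.007,.015,.02)]))
print('pad front edge',f([p-M[:,0]*.011,p+M[:,0]*.011]),'finger backs',f([p-M[:,0]*.011+M[:,1]*.0145,p+M[:,1]*.0145]))
"
```

```text
tcp [[204.0, 376.0]] s0,7,15,20 [[200.0, 383.0], [215.0, 386.0], [233.0, 387.0], [244.0, 388.0]]
pad front edge [[191.0, 392.0], [216.0, 360.0]] finger backs [[219.0, 405.0], [232.0, 389.0]]
```

The projected fingertips match the picture and the console has not moved. I'll trace slowly in sections.

play_rows(moves=[{"claw": 0, "delta_pos": [0.12, 0.54, 0], "twist": 0}, {"claw": 0, "delta_pos": [0.32, 1.0, 0], "twist": 0}, {"claw": 0, "delta_pos": [0.55, 1.45, 0], "twist": 0}, {"claw": 0, "delta_pos": [0.8, 1.88, 0], "twist": 0}, {"claw": 0, "delta_pos": [1.08, 2.31, 0], "twist": 0}, {"claw": 0, "delta_pos": [1.39, 2.71, 0], "twist": 0}, {"claw": 0, "delta_pos": [1.72, 3.09, 0], "twist": 0}, {"claw": 0, "delta_pos": [2.07, 3.45, 0], "twist": 0}, {"claw": 0, "delta_pos": [2.45, 3.8, 0], "twist": 0}, {"claw": 0, "delta_pos": [2.84, 4.12, 0], "twist": 0}, {"claw": 0, "delta_pos": [3.26, 4.41, 0], "twist": 0}, {"claw": 0, "delta_pos": [3.68, 4.68, 0], "twist": 0}])

```text
clock: 5.5
tcp_pos: [0.646, 0.0503, 0.0493]
orientation: [0.0, 0.604, 0.797, -0.0]
wrist_force: [0.1, 0.6, 0.0]
finger_gap: 0.0001
```

```bash
python3 -c "
from plan import *
s,p,M=st()
base=[.6110,.0020,.0494]
d=M@np.array([.0368,.0468,0]);c=np.array(base)+d
print('expected',c,'meas',p, 'r',np.hypot(*(p[:2]-P[:2])))
plan(np.linspace(.0627,.245,25)[1:],.050,base=c)"
```

```text
expected [0.64614213 0.05005737 0.04939501] meas [0.64597714 0.05030608 0.04927676] r 0.08477351548308448
5.5 [0.64597714 0.05030608 0.04927676] [0.1301383  0.56199141 0.00113706] [-0.05  0.55 -0.04  0.97 -0.    1.25]
0.0703 [0.67, 0.36, -0.06]
0.0779 [1.37, 0.65, -0.06]
0.0855 [2.1, 0.88, -0.06]
0.0931 [2.84, 1.05, -0.06]
0.1007 [3.59, 1.15, -0.06]
0.1083 [4.35, 1.18, -0.06]
0.1159 [5.11, 1.14, -0.06]
0.1235 [5.86, 1.04, -0.06]
0.1311 [6.6, 0.87, -0.06]
0.1387 [7.32, 0.63, -0.06]
0.1463 [8.02, 0.33, -0.06]
0.1538 [8.69, -0.03, -0.06]
0.1614 [9.32, -0.45, -0.06]
0.169 [9.91, -0.92, -0.06]
0.1766 [10.46, -1.45, -0.06]
0.1842 [10.96, -2.02, -0.06]
0.1918 [11.41, -2.63, -0.06]
0.1994 [11.8, -3.29, -0.06]
0.207 [12.13, -3.97, -0.06]
0.2146 [12.4, -4.68, -0.06]
0.2222 [12.6, -5.41, -0.06]
0.2298 [12.74, -6.16, -0.06]
0.2374 [12.81, -6.91, -0.06]
0.245 [12.81, -7.67, -0.06]
```

Tracking is within half a millimetre, and I'll continue.

play_rows(moves=[{"claw": 0, "delta_pos": [0.67, 0.36, 0], "twist": 0}, {"claw": 0, "delta_pos": [1.37, 0.65, 0], "twist": 0}, {"claw": 0, "delta_pos": [2.1, 0.88, 0], "twist": 0}, {"claw": 0, "delta_pos": [2.84, 1.05, 0], "twist": 0}, {"claw": 0, "delta_pos": [3.59, 1.15, 0], "twist": 0}, {"claw": 0, "delta_pos": [4.35, 1.18, 0], "twist": 0}, {"claw": 0, "delta_pos": [5.11, 1.14, 0], "twist": 0}, {"claw": 0, "delta_pos": [5.86, 1.04, 0], "twist": 0}, {"claw": 0, "delta_pos": [6.6, 0.87, 0], "twist": 0}, {"claw": 0, "delta_pos": [7.32, 0.63, 0], "twist": 0}, {"claw": 0, "delta_pos": [8.02, 0.33, 0], "twist": 0}, {"claw": 0, "delta_pos": [8.69, -0.03, 0], "twist": 0}])

```text
clock: 7.0
tcp_pos: [0.6218, 0.134, 0.0493]
orientation: [0.0, 0.604, 0.797, -0.0]
wrist_force: [-0.2, -0.1, -0.2]
finger_gap: 0.0
```

```bash
python3 -c "
from plan import *
s,p,M=st()
base=[.64614,.05006,.0494]
c=np.array(base)+M@np.array([.0869,-.0003,0])
print('expected',c,'meas',p, 'r',np.hypot(*(p[:2]-P[:2])))
plan(list(np.linspace(.1538,.241,12)[1:]),.050,base=c)"
```

```text
expected [0.62241438 0.13365901 0.04939201] meas [0.62184491 0.13397234 0.0493045 ] r 0.08484697312896487
7.0 [0.62184491 0.13397234 0.0493045 ] [-0.22175724 -0.080254   -0.20873874] [ 0.09  0.53 -0.08  0.96 -0.    1.38]
0.1617 [0.65, -0.44, -0.06]
0.1697 [1.27, -0.93, -0.06]
0.1776 [1.84, -1.49, -0.06]
0.1855 [2.35, -2.09, -0.06]
0.1934 [2.81, -2.74, -0.06]
0.2014 [3.2, -3.43, -0.06]
0.2093 [3.53, -4.15, -0.06]
0.2172 [3.78, -4.9, -0.06]
0.2251 [3.97, -5.67, -0.06]
0.2331 [4.09, -6.45, -0.06]
0.241 [4.13, -7.24, -0.06]
```

play_rows(moves=[{"claw": 0, "delta_pos": [0.65, -0.44, 0], "twist": 0}, {"claw": 0, "delta_pos": [1.27, -0.93, 0], "twist": 0}, {"claw": 0, "delta_pos": [1.84, -1.49, 0], "twist": 0}, {"claw": 0, "delta_pos": [2.35, -2.09, 0], "twist": 0}, {"claw": 0, "delta_pos": [2.81, -2.74, 0], "twist": 0}, {"claw": 0, "delta_pos": [3.2, -3.43, 0], "twist": 0}, {"claw": 0, "delta_pos": [3.53, -4.15, 0], "twist": 0}, {"claw": 0, "delta_pos": [3.78, -4.9, 0], "twist": 0}, {"claw": 0, "delta_pos": [3.97, -5.67, 0], "twist": 0}, {"claw": 0, "delta_pos": [4.09, -6.45, 0], "twist": 0}, {"claw": 0, "delta_pos": [4.13, -7.24, 0], "twist": 0}, {"claw": 0, "delta_pos": [4.13, -7.24, 0], "twist": 0}])

```text
clock: 8.5
tcp_pos: [0.5406, 0.1537, 0.0493]
orientation: [-0.0, 0.604, 0.797, -0.0]
wrist_force: [0.5, 0.2, 0.1]
finger_gap: -0.0
```

```bash
python3 -c "
from plan import *
from workcell import imaging
import cv2
im=imaging.read_camera('scene')[:,:,::-1]
x=cv2.resize(im[160:310,260:410],None,fx=4,fy=4,interpolation=cv2.INTER_CUBIC);cv2.imwrite('pics/end.png',x)
s,p,M=st();print(pt(.24,.045),'r',np.hypot(*(p[:2]-P[:2])))
plan([.24],.05)"
```

```text
[0.54250223 0.15413653 0.045     ] r 0.08496359118052334
8.55 [0.54120218 0.15374785 0.04938121] [-0.42039187 -0.03509152  1.14980467] [ 0.13  0.41 -0.28  0.88 -0.    1.43]
0.24 [0.0, 0.14, -0.06]
```

View pics/end.png

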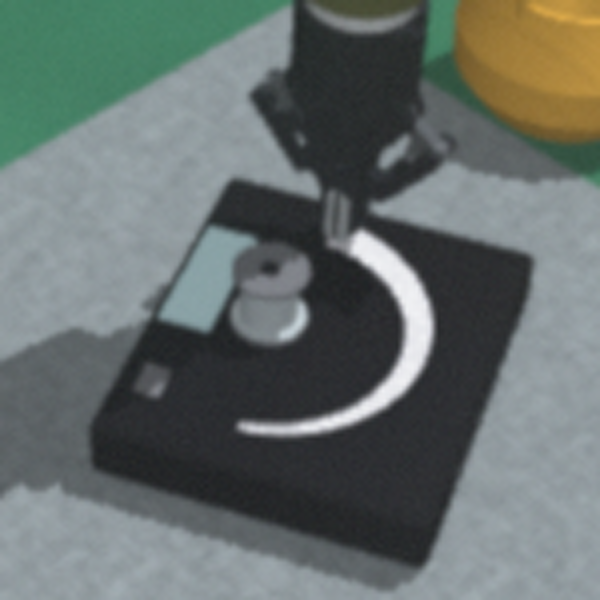

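The picture shows the fingertips over the wide end near (338,245). The reel is standing and the console is in place, so I'll hand in.

```bash
python3 -c "
from workcell import env;print(env.hand_in())"
```

```text
the job is handed in; nothing more can be done
None
```

I traced the strip from its narrow end to its wide end with the fingers closed and pointing down, and handed the job in at about 8.5 s with the fingertips held at the wide end.

- **Measurement:** I fitted the strip's arc to both camera views together, which put its surface at z = 45.2 mm against the given 45 mm. Fitting each view alone gave 54 to 59 mm, so I relied on the joint fit.
- **Tracking:** The fingertips stayed about 4 mm above the strip, at z about 49.3 mm. Where I checked between sections and at the end, they were within about 0.3 mm of the 85 mm arc radius. Camera calibration adds about 2 mm of uncertainty, which matters most at the 4 mm wide narrow end.
- **Final hold:** The fingertips stopped about 1 mm past mark7, still over the strip. Wrist force readings during the trace and at the end stayed at about 1 N or less, with no sign of contact.
- **Surroundings:** In the last picture the console was in place, the reel was standing and the kettle looked undisturbed. I did not take another picture of the tin or the screwdriver, but the arm passed well above that side.

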